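# Empty the middle tray of a pile of sorting trays

### The arm

A 7-joint arm with a two-finger parallel gripper is mounted at the origin on the work surface. World frame = base frame: x ahead of the robot, y to its left, z up, the work surface at z = 0. Lengths are in m, angles in rad, forces in N, time in s.
With the tool pointing down it reaches from about 0.425 to 0.95 m from the base axis. Payload 4.7 kg.
Tool frame: the origin (TCP) lies on the centre line of the jaws, within the pads' length; the fingertips stand robot.nose_length ahead of it and the grasp point (between the pads) lies 8 mm behind it (robot.nose_length is the distance from the TCP to the fingertips, in m); z points along the fingers, y is the line along which they close (so a half turn about z gives the same grasp; the last joint's range is limited). The gripper opens to 85 mm and grips with 20 to 120 N. Pads are 22 mm wide; open, the fingers measure 114 mm over their backs; the gripper's body (76 mm by 85 mm) begins 54 mm behind the grasp point. The pads swing forward as they close: fully open they stand 13 mm farther back than shut.
Start: joints at [-1.221, 0.469, -0.049, 1.532, 0.024, 1.141, -0.082], TCP at [0.25, 0.627, 0.242] pointing down, gripper open.
Joint ranges: [-2.59, 2.59], [-0.33, 1.99], [-1.39, 1.29], [0.1, 2.45], [-1.04, 4.18], [0.21, 1.99], [-2.66, 2.66]. Speed limits (rad/s): [2.57, 2.57, 3.14, 3.14, 3.14, 3.14, 3.14].

### API

Orientations are given as [roll, pitch, yaw] about the fixed x, y, z axes, in that order (R = Rz(yaw) Ry(pitch) Rx(roll)).
In Python, from plant import robot gives the robot as it stands. Calls block until the motion is done:
- robot.goto(position, orientation): joint-space move of the TCP to a pose.
- robot.move_straight(position, vel=0.15, attitude=None, contact_N=None): straight line of the TCP; attitude=None keeps the orientation; vel is the mean speed in m/s. With contact_N (N) it stops when the force on the tool has changed by that much, and returns True; else False.
- robot.move_joints(angles): joint-space move.
- robot.grip(opening, strength=None): opening from 0.0 (shut) to 1.0 (fully open); strength is the grip in N (None keeps the last); returns when the fingers have stopped.
- robot.sleep(seconds).
- robot.inverse_kinematics(position, orientation): joint angles nearest the present ones, or None.
- robot.sense(): the state.
- robot.grab_frame(name): name is "scene" or "top"; returns a dict with "image" (384x512x3 uint8, red, green, blue), "range_z" (384x512 float32, m along the optical axis (not along the pixel's ray), 0 where there is no reading), "fx", "fy", "cx", "cy" (pixels), "R" (3x3) and "t" (3): a world point X has camera coordinates R X + t. Camera axes: x right, y down, z forward; pixel columns grow to the right and rows downward; lengths in m; the calibration is good to about 2 mm. A picture is of the moment at which its call begins.
A pose or a line that the arm cannot do raises robot.IKError and nothing moves.
- robot.close_job(): hands the job in; it is judged then, once.
The state is a dict: "t": time; "joint_pos": joint angles; "joint_velocities": joint speeds; "effort": joint torques, N m; "tcp_pos": TCP position; "tcp_rot": TCP orientation; "wrist_force": force on the tool from outside, world axes, zero at the start; "torque": the same for the moment, N m; "opening": opening from 0.0 (shut) to 1.0 (fully open); "gripper_force": force on a finger pad.
Only numpy, scipy, OpenCV 4.12 (cv2) and the standard library are available. Lean on these libraries where they do the work, as an engineer would, in place of code of your own. Each camera call takes 0.05 s, during which the arm holds its last target. There are 200 camera calls.

### The job

The three heat sinks we need are in the middle tray of the pile: lift the empty top tray off and set it down upright in the middle of the round mat, then lift the middle tray with the heat sinks still in it and tip them out over its open mouth into the bin, without the gripper touching the heat sinks. Then stack the emptied tray squarely on the tray on the mat, nested, handle above handle. Leave the bottom tray and the other things on the bench where they are.

Things in the scene. Friction and masses are not known exactly. Their poses are not given: they have to be found in the camera images.
- tray_top: top tray of the pile, empty. Blue plastic, like all three, 160 g, body 100 x 100 mm, 40 mm tall; three walls 4 mm thick, 30 mm high above the floor's top; the fourth side (local -x) is an open pouring mouth, no lip. Floor top 10 mm above the origin, which is the centre of the underside of its foot; local z up, +x to the handle
- tray_mid: middle tray of the pile, same make and frame as tray_top; the three heat sinks lie loose in it and slide when it is tipped past about 26 to 36 degrees. All trays have a foot 85 x 85 mm, 6 mm deep, that drops between the walls (92 mm apart) of the tray below: nested trays sit 34 mm apart in height, origins and handles in line
- tray_low: bottom tray of the pile, same make and frame as tray_top, empty, standing loose on the bench
- tray_top_handle (a point): middle of that tray's handle (tray-local 74, 0, 33 mm): a straight horizontal bar 14 mm wide along local y, 14 mm tall (26 to 40 mm above the tray's origin), sticking out of the wall away from the mouth (local x 50 to 92 mm). Grasp here, fingers closing along local y
- tray_mid_handle (a point): middle of that tray's handle (tray-local 74, 0, 33 mm): a straight horizontal bar 14 mm wide along local y, 14 mm tall (26 to 40 mm above the tray's origin), sticking out of the wall away from the mouth (local x 50 to 92 mm). Grasp here, fingers closing along local y
- sink0: loose finned aluminium heat sink block, 28 x 22 mm, 20 mm tall, about 25 g; its origin is the centre of its underside as it starts (it may land in the bin on any side). Starts in the middle tray, hidden under the top tray
- sink1: loose finned aluminium heat sink block, 28 x 22 mm, 20 mm tall, about 25 g; its origin is the centre of its underside as it starts (it may land in the bin on any side). Starts in the middle tray, hidden under the top tray
- sink2: loose finned aluminium heat sink block, 28 x 22 mm, 20 mm tall, about 25 g; its origin is the centre of its underside as it starts (it may land in the bin on any side). Starts in the middle tray, hidden under the top tray
- mat: round black rubber mat lying on the bench, 190 mm across, 3 mm thick, fixed; its origin is the centre of its underside
- bin: square open-topped brown board parts bin, 160 x 160 mm, 55 mm tall, walls and floor 4 mm, fixed to the bench; its origin is the centre of its underside, local x and y along its sides
- meter: bystander: yellow hand-held multimeter lying flat, 150 x 80 x 45 mm; its origin is the centre of its underside
- reel: bystander: black reel of silvery solder wire standing on its flange, 60 mm across, 40 mm tall; its origin is the centre of its underside
- driver: bystander: black-handled screwdriver lying on the bench, about 200 mm long and up to 30 mm high; origin on its underside, local x along the shaft
There are look-alikes about, which are no part of the job. Of the things shaped like the mat, the black one is meant. What is shaped like the tray_mid but brown is not meant.

How it is judged:
On the way, in this order (a step that is already met when the one before it is completed fails the run):
1. the top tray stands upright on the mat, its centre within 45 mm of the mat's, let go (horizontal distance between tray_top and mat below 0.045 m and angle between tray_top's own z axis and vertical below 0.08 rad and height (world z) of tray_top below 0.008 m and contact force between the fingers and tray_top below 0.1 N), for 0.2 s.
2. the middle tray is lifted at least 40 mm off the bottom tray with all three heat sinks in it (height (world z) of tray_mid above 0.074 m and distance between each of sink0, sink1, sink2 and tray_mid below 0.07 m), for 0.1 s.
3. all three heat sinks are in the bin (x of sink0 in the frame of bin between -0.079 and 0.079 m and y of sink0 in the frame of bin between -0.079 and 0.079 m and height (world z) of each of sink0, sink1, sink2 below 0.055 m and x of sink1 in the frame of bin between -0.079 and 0.079 m and y of sink1 in the frame of bin between -0.079 and 0.079 m and x of sink2 in the frame of bin between -0.079 and 0.079 m and y of sink2 in the frame of bin between -0.079 and 0.079 m), for 0.2 s.
At the end, for the whole second after the job is handed in: Former top tray upright on the mat, centre within 45 mm of the mat's; emptied middle tray nested level on it (centres within 12 mm, handles 15 mm, 30 to 37 mm higher); all three heat sinks in the bin below its rim; bottom tray within 30 mm of its start and upright; all at rest (all of step 3 and horizontal distance between tray_top and mat below 0.045 m and angle between each of tray_top, tray_mid, tray_low's own z axis and vertical below 0.08 rad and height (world z) of tray_top below 0.008 m and horizontal distance between tray_mid and tray_top below 0.012 m and horizontal distance between tray_mid_handle and tray_top_handle below 0.015 m and z of tray_mid in the frame of tray_top between 0.03 and 0.037 m and distance of tray_low from where it was at the start of the episode below 0.03 m and linear speed of each of tray_top, tray_mid, sink0, sink1, sink2 below 0.02 m/s); the robot touches nothing.
It fails at once if the gripper touches a heat sink (contact force between the fingers and sink0 above 0.5 N or contact force between the fingers and sink1 above 0.5 N or contact force between the fingers and sink2 above 0.5 N).
It fails at once if the bottom tray is moved more than 30 mm (distance of tray_low from where it was at the start of the episode above 0.03 m).
It fails at once if a bystander (meter, reel or screwdriver) is moved more than 20 mm (distance of any of meter, reel, driver from where it was at the start of the episode above 0.02 m).
It also fails if it takes over 67 s, if anything falls off the work surface, if the arm or the gripper's body presses on something with over 40 N, if the wrist force passes 120 N, or if a joint passes its speed limit or range.

## Working session

There is one attempt and no reset: what is moved stays moved. The work goes in short steps, each a Python script; the robot and the scene stay as the last script left them, time stands still between calls to the robot, and variables do not carry over. Pictures are saved under pics/ and viewed, at most 10 in all, crops included, and the job is handed in when it is done.

```bash
ls; mkdir -p pics
python3 - <<'E'
from plant import robot
import cv2,numpy as np,pickle
print(robot.nose_length, robot.sense()['tcp_rot'],robot.sense()['t'])
for n in ("scene","top"):
    f=robot.grab_frame(n); pickle.dump(f,open(f'pics/{n}0.pkl','wb'))
    cv2.imwrite(f'pics/{n}0.png',f['image'][:,:,::-1])
    print(n,f['fx'],f['cx'],f['cy'],-f['R'].T@f['t'],f['R'].round(3).tolist())
E
```

```text
pics
0.011 [-3.13964316e+00  7.34783340e-05  2.76280958e+00] 0.0
scene 478.9896133213245 245.82473426822105 177.33055780046033 [ 1.64843287 -0.07785848  0.80945114] [[0.114, 0.993, -0.006], [0.529, -0.066, -0.846], [-0.841, 0.093, -0.533]]
top 459.86249733235843 265.481698466142 189.2631451374846 [0.26851484 0.04661966 1.43090201] [[-0.014, -1.0, -0.003], [-0.982, 0.015, -0.188], [0.188, 0.0, -0.982]]
```

View pics/scene0.png

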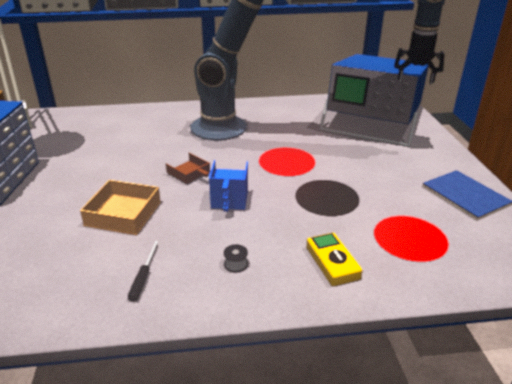

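View pics/top0.png

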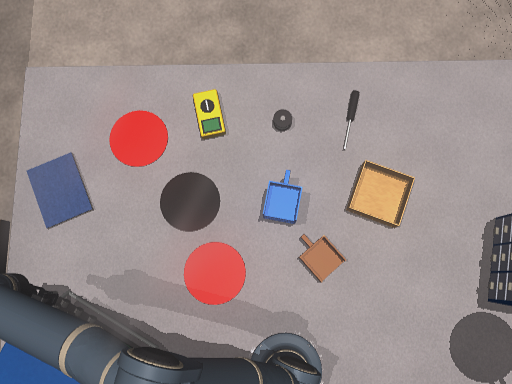

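The top view shows the blue pile at (282,203) with its handle toward (289,176). The black mat is at (190,201), the bin at (381,194), the meter at (209,113), the reel at (283,120) and the driver at (350,120). The brown look-alike tray is at (321,258). Next I'll measure positions.

```bash
cat > h.py <<'E'
import numpy as np,cv2,pickle
def cloud(f):
    h,w=f['range_z'].shape; v,u=np.mgrid[:h,:w]; z=f['range_z']
    P=np.stack([(u-f['cx'])/f['fx']*z,(v-f['cy'])/f['fy']*z,z],-1)
    return (P-f['t'])@f['R']
def ray(f,uv,zp):
    uv=np.atleast_2d(uv).astype(float); d=np.c_[(uv[:,0]-f['cx'])/f['fx'],(uv[:,1]-f['cy'])/f['fy'],np.ones(len(uv))]@f['R']
    c=-f['R'].T@f['t']; return c+d*((zp-c[2])/d[:,2])[:,None]
def mask(f,lo,hi,seed=None):
    m=cv2.inRange(cv2.cvtColor(f['image'],cv2.COLOR_RGB2HSV),lo,hi)
    if seed is not None:
        n,l=cv2.connectedComponents(m); m=(l==l[seed[1],seed[0]]).astype(np.uint8)*255
    return m
def contour(m): return max(cv2.findContours(m,cv2.RETR_EXTERNAL,cv2.CHAIN_APPROX_NONE)[0],key=cv2.contourArea)[:,0]
def rect(P): # min-area rect of xy points, mm
    (c,s,a)=cv2.minAreaRect((P[:,:2]*1000).astype(np.float32)); return np.round(c,1),np.round(s,1),round(a,1)
E
python3 - <<'E'
from h import *
f=pickle.load(open('pics/top0.pkl','rb')); C=cloud(f)
m=mask(f,(100,120,60),(125,255,255),(282,203))
P=C[m>0]; print('blue',m.sum()/255, np.histogram(P[:,2],bins=np.arange(-.01,.13,.01)))
op=cv2.morphologyEx(m,cv2.MORPH_OPEN,np.ones((15,15)))
print('body',rect(ray(f,contour(op),.108)), contour(op).min(0),contour(op).max(0))
hd=(m>0)&(op==0)&(C[...,2]>.095); 
Q=C[hd]; print('rimcand',hd.sum())
n,l,s,c=cv2.connectedComponentsWithStats(hd.astype(np.uint8)); i=1+s[1:,4].argmax(); hp=ray(f,np.argwhere(l==i)[:,::-1],.108)
print('handle',rect(hp),hp.mean(0),s[i],C[l==i][:,2].mean())
T=P[(P[:,2]>.1)]; print('rim pts',len(T),rect(T),T.mean(0))
fl=P[(P[:,2]>.07)&(P[:,2]<.085)]; print('floor',len(fl),rect(fl),fl[:,2].mean())
# mat, bin, obstacles
mm=mask(f,(0,0,0),(180,120,75),(190,215)); print('mat',cv2.fitEllipse(contour(mm)),cv2.minEnclosingCircle((ray(f,contour(mm),.003)[:,:2]*1000).astype(np.float32)))
mb=mask(f,(8,90,40),(25,255,255),(381,194)); B=C[mb>0]; B=B[B[:,2]>.045]; print('bin',rect(B),rect(ray(f,contour(mb),.055)),B[:,2].mean())
print('meter',rect(C[mask(f,(25,120,80),(35,255,255))>0]))
print('reel,driver ends',ray(f,[[283,120],[346,149],[354,92]],.02).round(3).tolist())
mt=mask(f,(5,90,40),(25,255,255),(321,258)); print('brown tray',rect(C[mt>0]))
E
```

```text
blue 1210.0 (array([  0,   3,   1,   0,   1,  16,   0,   3, 775, 206,   8, 154,  39,
         0]), array([-0.01,  0.  ,  0.01,  0.02,  0.03,  0.04,  0.05,  0.06,  0.07,
        0.08,  0.09,  0.1 ,  0.11,  0.12,  0.13]))
body (array([482.3,   2.4]), array([93.3, 91.6]), 88.4) [265 187] [297 218]
rimcand 165
handle (array([520.8, -25.5]), array([124.1,  75.6]), 45.6) [ 0.53427756 -0.01891379  0.108     ] [268 170  34  44 151] 0.10737684921874241
rim pts 197 (array([424.2,  12.4]), array([ 99.3, 318.8]), 78.1) [ 0.51674462 -0.00600179  0.13439589]
floor 974 (array([487.4,  -1.2]), array([92.3, 96.8]), 78.4) 0.07760669223565073
mat ((267.5212707519531, 171.90750122070312), (417.0237121582031, 572.5167236328125), 100.70205688476562) ((665.7770385742188, 82.17058563232422), 1028.894775390625)
bin (array([ 398.3, -201.4]), array([201.7, 522.2]), 48.7) (array([ 514.3, -302.9]), array([163.9, 168.2]), 68.5) 0.10877606532723882
meter (array([560.1, 164.7]), array([624.2,  78.3]), 14.9)
reel,driver ends [[0.765, -0.013, 0.02], [0.665, -0.211, 0.02], [0.857, -0.246, 0.02]]
brown tray (array([304. , -67.5]), array([141.4, 219. ]), 40.9)
```

Run:
```python
from h import *
f=pickle.load(open('pics/top0.pkl','rb')); C=cloud(f)
m=mask(f,(100,120,60),(125,255,255),(282,203))
sel=(m>0)&(C[...,2]>.1)&(C[...,2]<.115); T=C[sel]
y=np.radians(-11.6)
for it in range(4):
    e=np.array([np.cos(y),np.sin(y)]); n=np.array([-e[1],e[0]])
    L=(T[:,:2]-[.484,0])@np.c_[e,n]*1000
    h=(L[:,0]>54)&(L[:,0]<110)&(abs(L[:,1])<20); 
    k=(abs(L[:,0])<50)&(L[:,1]>35); r=(abs(L[:,0])<50)&(L[:,1]<-35); b=(L[:,0]>35)&(L[:,0]<58)&(abs(L[:,1])>12)&(abs(L[:,1])<45)
    s=[np.polyfit(L[q,0],L[q,1],1) for q in (k,r,h)]; sb=np.polyfit(L[b,1],L[b,0],1)
    print(np.degrees(y),'slopes',[a[0].round(3) for a in s],-sb[0].round(3),'left',L[k,1].mean(),'right',L[r,1].mean(),'hand y',L[h,1].mean(),'hx',np.percentile(L[h,0],[2,98]),'back',L[b,0].mean(),h.sum(),k.sum(),r.sum(),b.sum(), L[:,0].min())
    y+=np.average([s[0][0],s[1][0],s[2][0],-sb[0]],weights=[k.sum(),r.sum(),h.sum(),b.sum()])
g=f['image'][150:255,140:245]; print('mat rgb',f['image'][201,190],f['image'][222,180],f['image'][201,225])
V=f['image'].max(2); mm=(V<90).astype(np.uint8)*255; mm[:,:155]=0;mm[:,226:]=0;mm[:168]=0;mm[240:]=0
c=contour(mm); print(cv2.minEnclosingCircle((ray(f,c,.003)[:,:2]*1000).astype(np.float32)),rect(ray(f,c,.003)))
mb=mask(f,(8,90,40),(25,255,255),(381,194)); Q=C[mb>0]; q=Q[(Q[:,2]>.045)&(Q[:,2]<.062)&(Q[:,0]>.35)&(Q[:,1]<-.1)];print('bin',rect(q)); q=Q[(Q[:,2]>-.002)&(Q[:,2]<.012)];print('binfloor',rect(q))
ws=np.argwhere(mask(f,(25,120,80),(35,255,255),(200,97))>0)[:,::-1]; print('meter',rect(ray(f,ws,.045)))
mt=mask(f,(5,90,40),(25,255,255),(321,258)); q=C[(mt>0)];q=q[(q[:,2]<.06)&(q[:,0]<.5)&(q[:,1]>-.25)]; print('brown',rect(q),q[:,2].max())
```

```text
-11.6 slopes [np.float64(-0.001), np.float64(-0.006), np.float64(-0.024)] 0.003 left 47.42344981935498 right -48.06065135267299 hand y 0.14594739608090052 hx [55.09975364 96.51748516] back 53.61584034608966 67 43 42 29 -42.79312803049079
-12.163266992795553 slopes [np.float64(0.009), np.float64(0.004), np.float64(0.022)] 0.01 left 47.46409888592543 right -48.033593123616896 hand y 0.5747274873317603 hx [54.79313671 96.44581523] back 53.6753775112566 68 44 42 28 -43.25834267434569
-11.433953286648949 slopes [np.float64(-0.004), np.float64(-0.009), np.float64(-0.052)] 0.0 left 47.41382216819243 right -48.0677415605112 hand y 0.15232097385124552 hx [54.78726455 96.48843779] back 53.62329905023932 68 43 42 29 -42.89533309694237
-12.721914823461928 slopes [np.float64(0.019), np.float64(0.014), np.float64(0.055)] 0.02 left 47.49945875719786 right -48.00217151825354 hand y 1.0835400972014437 hx [54.57294409 96.36409272] back 53.65645743154249 69 44 42 28 -43.71561295019499
mat rgb [79 70 70] [89 77 77] [168 157 159]
((508.739990234375, 286.2737121582031), 94.60993957519531) (array([509.9, 285.6]), array([188. , 182.7]), 75.2)
bin (array([ 517.6, -306.5]), array([160.5, 162.4]), 68.4)
binfloor (array([ 515.7, -309.9]), array([147.6, 157.8]), 68.7)
meter (array([786.8, 224.7]), array([140.7,  70.5]), 11.5)
brown (array([ 341. , -109.8]), array([140.8, 107.9]), 40.2) 0.04715974062990028
```

Pile centre is about (0.488, -0.001) with yaw -11.8°. The mat is at (0.509, 0.286), and the bin at (0.518, -0.307) with yaw -21.6°. The measured sizes agree with the ones given. I'll check IK next, then grasp the top tray.

```bash
cat >> h.py <<'E'
from plant import robot
PI=np.pi
HB=np.array([74,0,25.])/1000   # TCP in tray frame when grasped (grasp point at z 33, TCP 8 mm ahead)
def tcp(c,psi,th=0.,flip=False,local=HB,lp=(0,0,0)):
    """TCP pose so that tray-local point lp is at world c; psi yaw, th mouth-down tip"""
    R=cv2.Rodrigues(np.array([0,0,psi]))[0]@cv2.Rodrigues(np.array([0,-th,0.]))[0]
    p=np.array(c)+R@(np.array(local)-np.array(lp))
    o=[PI,th,(psi+PI+PI)%(2*PI)-PI] if flip else [PI,-th,psi]
    return p,np.array(o)
LIP=np.array([-.050,0,.010])
E
python3 - <<'E'
from h import *
ik=lambda a: None if (q:=robot.inverse_kinematics(*a)) is None else np.round(q,2).tolist()
psi=np.radians(-11.8); mp=np.arctan2(.286,.509)
bc=np.array([.5176,-.3065]); 
for fl in (False,True):
    print(fl,'pile',ik(tcp([.4884,-.001,.068],psi,0,fl)),'\n mat',ik(tcp([.509,.286,.1],mp,0,fl)))
    for bp in np.radians([-21.6,-31]):
        lip=np.r_[bc+.03*np.array([np.cos(bp),np.sin(bp)]),.09]
        for th in (0,30,50,65,75): print('  ',round(bp,2),th,ik(tcp(lip,bp,np.radians(th),fl,lp=LIP)))
E
```

```text
False pile [-0.59, 0.56, 0.74, 1.98, -0.52, 0.8, -1.34] 
 mat [-0.91, 0.59, 0.48, 1.71, -0.33, 0.92, -1.35]
   -0.38 0 [-0.15, 1.02, 1.15, 1.48, -0.95, 1.26, -0.84]
   -0.38 30 [0.38, 0.45, 0.12, 1.87, -0.32, 0.31, -1.2]
   -0.38 50 [0.98, 0.42, -0.6, 2.11, 2.63, 0.24, 2.29]
   -0.38 65 [1.43, 0.7, -1.17, 2.27, 2.72, 0.71, 2.48]
   -0.38 75 [1.45, 0.81, -1.18, 2.37, 2.96, 0.96, 2.39]
   -0.54 0 [-0.1, 0.99, 1.1, 1.48, -0.91, 1.24, -0.99]
   -0.54 30 [-0.06, 0.53, 0.72, 1.9, -0.88, 0.41, -0.87]
   -0.54 50 [0.66, 0.37, -0.26, 2.13, 2.53, 0.27, 2.15]
   -0.54 65 [0.33, 0.37, 0.11, 2.33, 3.02, 0.69, 1.58]
   -0.54 75 [0.31, 0.44, 0.13, 2.43, 3.03, 1.04, 1.55]
True pile [-0.25, 0.47, 0.26, 1.96, -0.18, 0.74, 1.48] 
 mat [-0.49, 0.56, -0.12, 1.68, 0.08, 0.91, 1.44]
   -0.38 0 [0.12, 0.77, 0.55, 1.46, -0.44, 1.03, 1.96]
   -0.38 30 [0.34, 0.45, 0.17, 1.88, -0.39, 0.32, 2.01]
   -0.38 50 [1.12, 0.47, -0.78, 2.11, 2.38, 0.28, -0.57]
   -0.38 65 [1.43, 0.7, -1.17, 2.27, 2.72, 0.71, -0.66]
   -0.38 75 [1.45, 0.81, -1.18, 2.37, 2.96, 0.96, -0.75]
   -0.54 0 [0.13, 0.79, 0.6, 1.46, -0.48, 1.04, 1.86]
   -0.54 30 [0.33, 0.45, 0.17, 1.88, -0.12, 0.3, 1.6]
   -0.54 50 [0.76, 0.38, -0.38, 2.13, 2.42, 0.3, -0.85]
   -0.54 65 [-0.17, 0.46, 0.74, 2.36, 3.3, 0.72, -1.98]
   -0.54 75 [1.35, 0.8, -1.18, 2.38, 2.76, 1.16, -0.73]
```

Run:
```python
from h import *
bc=np.array([.5176,-.3065]); ths=[0,12,24,36,48,60]
for fl in (False,True):
    for d in range(-180,180,15):
        bp=np.radians(d)
        lip=np.r_[bc+.03*np.array([np.cos(bp),np.sin(bp)]),.10]
        Q=[robot.inverse_kinematics(*tcp(lip,bp,np.radians(t),fl,lp=LIP)) for t in ths]
        ok=[q is not None for q in Q]
        if sum(ok)<5 : continue
        n=ok.index(False) if False in ok else 6
        J=[np.abs(np.subtract(Q[i+1],Q[i])).max().round(2) for i in range(n-1)]
        print(fl,d,n,J,np.round(Q[n-1],2).tolist() if n else '')
```

```text
False -180 6 [np.float64(0.25), np.float64(0.24), np.float64(0.22), np.float64(0.22), np.float64(0.2)] [0.01, 0.83, 0.6, 1.47, 0.13, 1.84, 2.2]
False -165 6 [np.float64(0.7), np.float64(1.25), np.float64(0.2), np.float64(0.2), np.float64(0.2)] [0.04, 0.76, 0.43, 1.53, 0.35, 1.73, 2.22]
False -150 6 [np.float64(0.25), np.float64(0.23), np.float64(1.19), np.float64(0.2), np.float64(0.2)] [0.05, 0.7, 0.32, 1.61, 0.54, 1.61, 2.26]
False -135 6 [np.float64(4.91), np.float64(0.19), np.float64(1.31), np.float64(0.19), np.float64(0.2)] [0.05, 0.64, 0.24, 1.71, 0.73, 1.48, 2.3]
False -120 6 [np.float64(0.24), np.float64(4.84), np.float64(0.19), np.float64(1.48), np.float64(0.2)] [0.04, 0.58, 0.19, 1.82, 0.91, 1.33, 2.33]
False -105 6 [np.float64(0.2), np.float64(0.27), np.float64(4.91), np.float64(1.44), np.float64(0.22)] [0.05, 0.52, 0.15, 1.92, 1.1, 1.17, 2.35]
False -90 6 [np.float64(0.24), np.float64(0.23), np.float64(0.36), np.float64(5.11), np.float64(0.28)] [0.06, 0.47, 0.14, 2.03, 1.32, 1.0, 2.34]
False -75 6 [np.float64(0.27), np.float64(0.28), np.float64(0.27), np.float64(4.7), np.f
[... 5115 characters left out ...]
 [np.float64(0.28), np.float64(0.28), np.float64(0.28), np.float64(0.2), np.float64(0.39)] [0.32, 0.79, 0.53, 1.53, -0.75, 1.96, -1.85]
True 120 6 [np.float64(0.31), np.float64(0.3), np.float64(0.28), np.float64(0.2), np.float64(0.58)] [0.39, 0.78, 0.33, 1.46, -0.52, 1.97, -1.79]
True 135 6 [np.float64(0.32), np.float64(0.3), np.float64(0.28), np.float64(0.26), np.float64(1.15)] [0.57, 0.78, -0.05, 1.4, -0.22, 1.98, -1.82]
True 150 5 [np.float64(0.3), np.float64(0.29), np.float64(0.27), np.float64(0.29)] [-0.14, 0.95, 1.1, 1.58, -0.42, 1.89, -0.96]
True 165 6 [np.float64(0.28), np.float64(0.28), np.float64(0.26), np.float64(0.2), np.float64(0.2)] [-0.09, 0.99, 0.95, 1.44, -0.16, 1.96, -0.85]
```

Tipping outward runs into the wrist singularity. Tipping sideways or inward (psi about -120°, flipped grasp) is continuous, so I'll use that. Now I'll grasp the top tray.

Run:
```python
from h import *
psi=np.radians(-11.8); c=np.array([.4884,-.001,.068])
p,o=tcp(c,psi,0,True)
robot.grip(1.0,strength=100)
robot.goto(p+[0,0,.09],o)
print(robot.move_straight(p,vel=.12,contact_N=10))
s=robot.sense(); print(s['t'],s['tcp_pos'],p,s['wrist_force'])
robot.grip(0.0)
s=robot.sense(); print(s['t'],s['opening'],s['gripper_force'],s['wrist_force'])
robot.move_straight(p+[0,0,.03],vel=.06)
s=robot.sense(); print(s['t'],s['wrist_force'],s['opening'])
for n in ("scene","top"):
    f=robot.grab_frame(n); pickle.dump(f,open(f'pics/{n}1.pkl','wb'))
    if n=="scene": cv2.imwrite('pics/s1.png',cv2.resize(f['image'][120:280,120:330,::-1],None,fx=3,fy=3))
```

```text
False
3.7583 [ 0.56145781 -0.01615063  0.09358231] [ 0.56083619 -0.01613271  0.093     ] [0.14971938 0.25991596 0.42899508]
4.4167 0.14528229305782403 97.45730638504028 [-1.13346191  0.38882877  3.15461323]
5.0667 [-0.24295638  1.3463118  -1.94620822] 0.1427996189269187
```

View pics/s1.png

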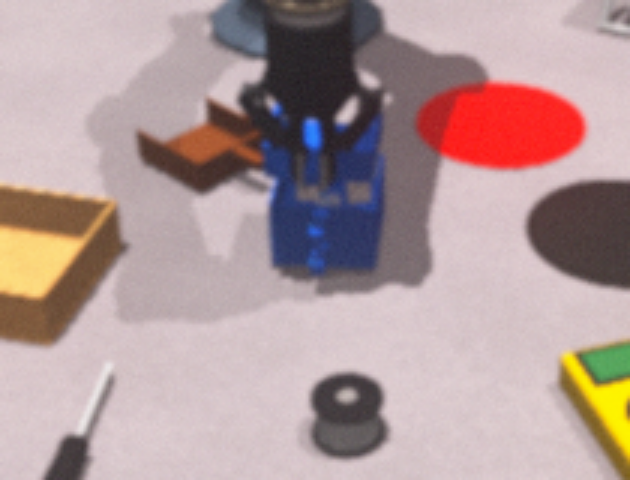

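The crop shows the top tray held level by the gripper, with silvery sinks visible in the gap at crop pixel (340,190). The measured lift weight matches one tray. Next I'll place it on the mat.

Run:
```python
from h import *
psi=np.radians(-11.8); c=np.array([.4884,-.001,.068])
p,o=tcp(c,psi,0,True)
robot.move_straight(p+[0,0,.10],vel=.15)
mp=np.radians(29); p,o=tcp([.509,.286,.003],mp,0,True)
robot.goto(p+[0,0,.12],o)
robot.move_straight(p+[0,0,.015],vel=.12)
print(robot.move_straight(p-[0,0,.004],vel=.03,contact_N=4))
s=robot.sense(); print(s['t'],s['tcp_pos']-p,s['wrist_force'])
robot.grip(0.7); robot.sleep(.2)
s=robot.sense(); robot.move_straight(s['tcp_pos']+[0,0,.12],vel=.15)
# away from top camera's view
psi=np.radians(-11.8); p,o=tcp([.4884,-.001,.034],psi,0,True)
for n in ("scene","top"):
    f=robot.grab_frame(n); pickle.dump(f,open(f'pics/{n}2.pkl','wb'))
    cv2.imwrite(f'pics/{n}2.png',f['image'][:,:,::-1])
print(robot.sense()['t'])
a=cv2.imread('pics/top2.png')[90:270,130:430]; cv2.imwrite('pics/t2c.png',cv2.resize(a,None,fx=2.6,fy=2.6))
```

```text
True
8.6 [0.00014366 0.00010572 0.00037335] [0.3243915  0.30612163 4.20084482]
10.3667
```

View pics/t2c.png

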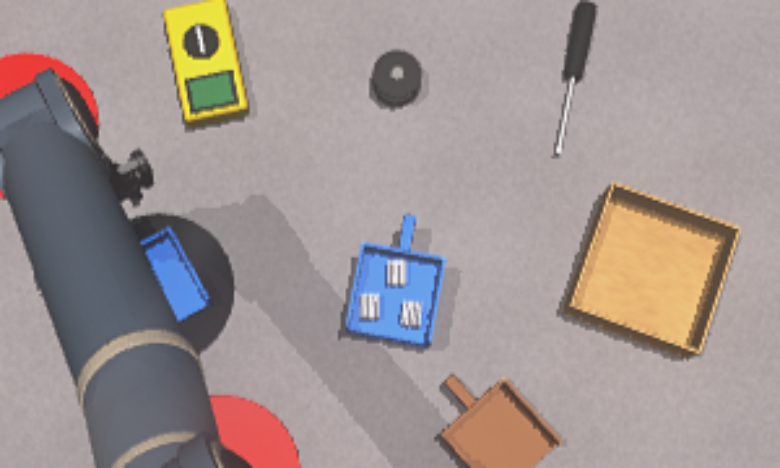

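The top tray is on the mat, touching down within 0.4 mm of the expected height. The middle tray is open, with three sinks visible at crop pixels (396,272), (369,306) and (411,313). I'll move above it, then re-measure both trays.

```bash
cat >> h.py <<'E'
def fit(f,rim,c0,y0):
    """tray centre and yaw from rim points at height rim (m), start guess c0,y0"""
    C=cloud(f); hsv=mask(f,(100,100,40),(125,255,255)); T=C[(hsv>0)&(abs(C[...,2]-rim)<.008)]
    c=np.array(c0[:2],float); y=y0
    for it in range(3):
        e=np.array([np.cos(y),np.sin(y)]); n=np.array([-e[1],e[0]]); L=(T[:,:2]-c)@np.c_[e,n]*1000
        k=(abs(L[:,0])<50)&(abs(L[:,1]-48)<8); r=(abs(L[:,0])<50)&(abs(L[:,1]+48)<8); h=(L[:,0]>56)&(L[:,0]<105)&(abs(L[:,1])<16)
        b=(abs(L[:,0]-48)<8)&(abs(L[:,1])>12)&(abs(L[:,1])<42)
        info=dict(left=L[k,1].mean(),right=L[r,1].mean(),hy=L[h,1].mean(),hx=np.percentile(L[h,0],[2,98]),back=L[b,0].mean(),n=[k.sum(),r.sum(),h.sum(),b.sum()],
          sl=[np.polyfit(L[k,0],L[k,1],1)[0],np.polyfit(L[r,0],L[r,1],1)[0],-np.polyfit(L[b,1],L[b,0],1)[0]])
        dx=np.mean([info['back']-48,info['hx'].mean()-73.5]); dy=(info['left']+info['right'])/2
        c=c+(dx*e+dy*n)/1000; y+=np.average(info['sl'],weights=[k.sum(),r.sum(),b.sum()])*.7
    return c,np.degrees(y),info
E
python3 - <<'E'
from h import *
f0=pickle.load(open('pics/top0.pkl','rb')); f2=pickle.load(open('pics/top2.pkl','rb'))
print(fit(f0,.108,(.4884,-.001),np.radians(-11.8)))
c,y,i=fit(f2,.074,(.4884,-.001),np.radians(-11.8)); print(c,y,i)
p,o=tcp([.4884,-.001,.034],np.radians(-11.8),0,True)
robot.goto(p+[0,0,.12],o)
f=robot.grab_frame('top'); pickle.dump(f,open('pics/top3.pkl','wb'))
print(fit(f,.043,(.509,.286),np.radians(29)))
E
```

```text
(array([ 0.48975272, -0.0015166 ]), np.float64(-11.618861797969357), {'left': np.float64(47.574183621260964), 'right': np.float64(-47.43610793585115), 'hy': np.float64(0.31181944422553276), 'hx': array([56.60146662, 91.05722459]), 'back': np.float64(47.67064669124285), 'n': [np.int64(50), np.int64(50), np.int64(54), np.int64(31)], 'sl': [np.float64(-0.012701866911841133), np.float64(0.018296301467041743), np.float64(0.002689439412434381)]})
[ 0.4901819  -0.00162084] -11.3985585122634 {'left': np.float64(47.63899213357555), 'right': np.float64(-47.62553686225647), 'hy': np.float64(-0.1867734163123937), 'hx': array([58.06287014, 90.24565643]), 'back': np.float64(47.82315977874343), 'n': [np.int64(49), np.int64(45), np.int64(49), np.int64(26)], 'sl': [np.float64(-0.009600667857858548), np.float64(0.009945735060882959), np.float64(0.0030391913999156073)]}
(array([0.50916037, 0.28417983]), np.float64(28.610603573581294), {'left': np.float64(47.463312957335695), 'right': np.float64(-47.59817843360622), 'hy': np.float64(-0.9663854638991073), 'hx': array([57.49612965, 89.5044853 ]), 'back': np.float64(48.00072642773537), 'n': [np.int64(50), np.int64(45), np.int64(49), np.int64(29)], 'sl': [np.float64(-0.017140502505852064), np.float64(0.008523532877805051), np.float64(-0.0032713488622701744)]})
```

Fits agree within about 2 mm. I'll grasp the middle tray with the same relative TCP as the top one, so the stacking repeats.

Run:
```python
from h import *
psi=np.radians(-11.6); p,o=tcp([.4887,-.001,.034],psi,0,True)
robot.grip(1.0,strength=110)
robot.goto(p+[0,0,.08],o)
print(robot.move_straight(p,vel=.1,contact_N=10))
robot.grip(0.0); s=robot.sense(); print(s['t'],s['opening'],s['wrist_force'],s['tcp_pos']-p)
robot.move_straight(p+[0,0,.03],vel=.05)
robot.move_straight(p+[0,0,.13],vel=.1)
robot.sleep(.2); s=robot.sense(); print(s['t'],s['wrist_force'],s['torque'],s['joint_pos'].round(2) if hasattr(s['joint_pos'],'round') else s['joint_pos'])
f=robot.grab_frame('scene'); cv2.imwrite('pics/s4.png',cv2.resize(f['image'][80:280,60:330,::-1],None,fx=2.8,fy=2.8))
ths=[0,10,20,30,40,50,60]; bc=np.array([.5176,-.3065])
for d in (-100,-110,-120,-130,-140,75,85):
    bp=np.radians(d); lip=np.r_[bc+.03*np.array([np.cos(bp),np.sin(bp)]),.10]
    Q=[robot.inverse_kinematics(*tcp(lip,bp,np.radians(t),True,lp=LIP)) for t in ths]
    if any(q is None for q in Q): print(d,'none',[q is not None for q in Q]); continue
    print(d,[np.abs(np.subtract(Q[i+1],Q[i])).max().round(2).item() for i in range(6)],np.round(Q[0],2).tolist(),np.round(Q[-1],2).tolist())
```

```text
False
13.9833 0.14030979057255236 [-0.94025187  1.154728    3.99972205] [0.00020738 0.00033857 0.00037931]
16.0833 [ 0.7211264  -0.70122741 -2.40273808] [-0.03681292 -0.17771934  0.00732099] [-0.34  0.35  0.37  1.88 -0.15  0.94  1.47]
-100 [0.15, 0.17, 0.26, 0.36, 0.2, 0.22] [0.22, 0.68, 0.71, 1.69, -0.52, 0.97, 0.95] [-0.57, 0.78, 1.07, 1.99, 0.64, 0.65, -0.39]
-110 [0.15, 0.2, 0.27, 0.27, 0.14, 0.16] [0.2, 0.66, 0.74, 1.75, -0.53, 0.95, 0.82] [-0.54, 0.81, 1.06, 1.92, 0.51, 0.81, -0.37]
-120 [0.17, 0.23, 0.26, 0.16, 0.12, 0.12] [0.16, 0.64, 0.8, 1.82, -0.57, 0.93, 0.7] [-0.5, 0.85, 1.05, 1.85, 0.4, 0.97, -0.37]
-130 [0.21, 0.24, 0.19, 0.11, 0.1, 0.09] [0.12, 0.62, 0.86, 1.88, -0.59, 0.91, 0.56] [-0.46, 0.89, 1.06, 1.77, 0.3, 1.12, -0.37]
-140 [0.24, 0.22, 0.12, 0.09, 0.09, 0.09] [0.08, 0.59, 0.89, 1.95, -0.59, 0.89, 0.4] [-0.41, 0.93, 1.07, 1.7, 0.21, 1.27, -0.39]
75 [0.37, 4.82, 0.21, 0.22, 0.22, 0.2] [0.79, 0.59, -0.81, 1.85, 0.53, 0.92, 2.62] [0.5, 0.66, 0.33, 1.7, -1.01, 1.64, -2.17]
85 [4.74, 0.19, 0.21, 0.2, 0.2, 0.19] [1.03, 0.74, -1.18, 1.91, 0.8, 1.06, 2.56] [0.36, 0.73, 0.53, 1.64, -0.97, 1.82, -2.04]
```

View pics/s4.png

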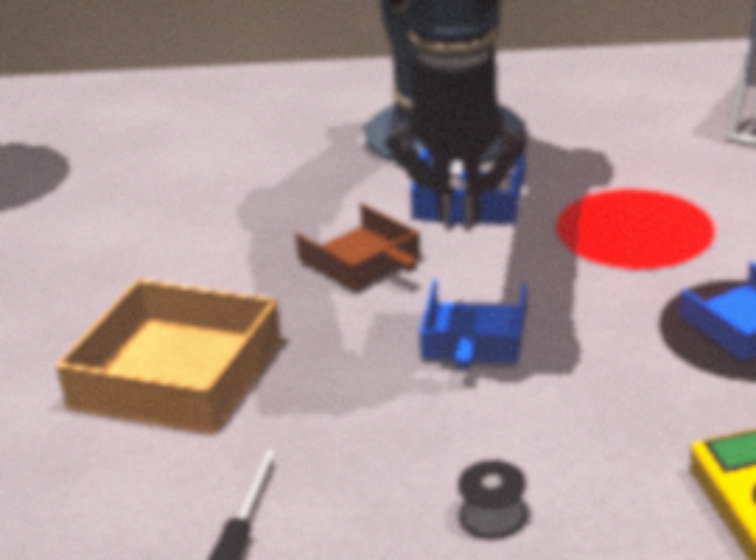

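The tray is held level with the sinks' weight aboard (crop pixel (465,190)). The bottom tray is undisturbed at (470,335). Next is the move to the bin and the tip.

Run:
```python
from h import *
bp=np.radians(-120); bc=np.array([.5176,-.3065]); lip=np.r_[bc+.03*np.array([np.cos(bp),np.sin(bp)]),.088]
p,o=tcp(lip+[0,0,.06],bp,0,True,lp=LIP)
robot.move_straight(p,vel=.14,attitude=o)
s=robot.sense(); print(s['t'],s['wrist_force'])
p,o=tcp(lip,bp,0,True,lp=LIP); robot.move_straight(p,vel=.08,attitude=o)
f=robot.grab_frame('top'); a=f['image'][130:290,260:440,::-1]
for t in (10,20,30,40,50):
    p,o=tcp(lip,bp,np.radians(t),True,lp=LIP); robot.move_straight(p,vel=.06,attitude=o)
    s=robot.sense(); print(t,s['t'],s['wrist_force'].round(2) if hasattr(s['wrist_force'],'round') else s['wrist_force'])
robot.sleep(.3)
g=robot.grab_frame('top'); b=g['image'][130:290,260:440,::-1]; h=robot.grab_frame('scene')['image'][130:290,60:240,::-1]
cv2.imwrite('pics/t5.png',np.hstack([cv2.resize(x,None,fx=1.48,fy=1.48) if 0 else cv2.resize(x,(266,236)) for x in (a,b,h)]))
```

```text
19.4333 [ 0.01500367 -0.64545975 -2.00705653]
10 20.9 [ 0.06 -0.47 -3.26]
20 21.4167 [-1.1  -0.77 -2.42]
30 21.9333 [-1.42  0.73 -3.01]
40 22.45 [-0.93  0.31 -1.66]
50 22.9667 [-0.81  0.87 -1.17]
```

View pics/t5.png

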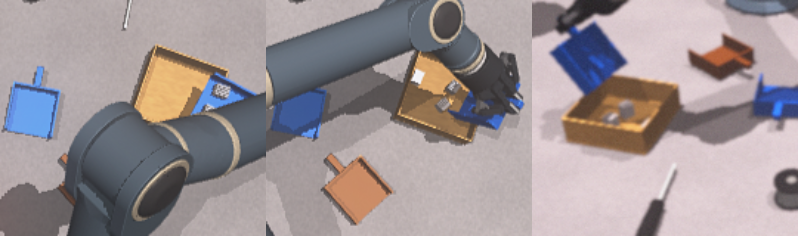

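In the middle panel, sinks lie in the bin at (418,75), (452,88) and (443,102). I'll tip a little further to be sure, level out, back off and count.

Run:
```python
from h import *
bp=np.radians(-120); bc=np.array([.5176,-.3065]); lip=np.r_[bc+.03*np.array([np.cos(bp),np.sin(bp)]),.088]
p,o=tcp(lip,bp,np.radians(60),True,lp=LIP); robot.move_straight(p,vel=.06,attitude=o); robot.sleep(.3)
p,o=tcp(lip+[0,0,.06],bp,np.radians(40),True,lp=LIP); robot.move_straight(p,vel=.15,attitude=o)
p,o=tcp(lip+[0,0,.09],bp,0,True,lp=LIP); robot.move_straight(p,vel=.15,attitude=o)
p,o=tcp([.4887,-.001,.15],np.radians(-11.6),0,True); robot.move_straight(p,vel=.2,attitude=o)
s=robot.sense(); print(s['t'],s['wrist_force'],s['opening'])
f=robot.grab_frame('top'); pickle.dump(f,open('pics/top6.pkl','wb'));g=robot.grab_frame('scene'); pickle.dump(g,open('pics/scene6.pkl','wb'))
cv2.imwrite('pics/t6.png',np.hstack([cv2.resize(x[:,:,::-1],(390,330)) for x in (f['image'][130:290,240:430],g['image'][110:270,60:250])]))
```

```text
27.8917 [-0.4287126  -0.59422731 -2.11751126] 0.1411088002789128
```

View pics/t6.png

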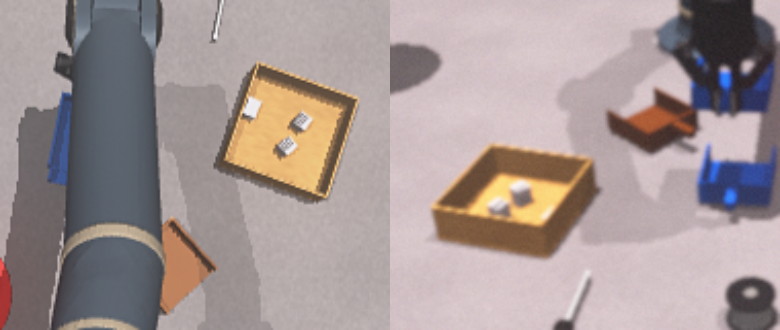

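All three sinks are in the bin: left panel (252,107), (302,121) and (287,147). Now I'll nest the emptied tray, using contact height as the check.

Run:
```python
from h import *
p,o=tcp([.509,.286,.037],np.radians(29),0,True)
s=robot.sense(); robot.move_straight(s['tcp_pos']+[0,0,.03],vel=.15)
robot.move_straight(p+[0,0,.10],vel=.2,attitude=o)
robot.move_straight(p+[0,0,.015],vel=.1)
hit=robot.move_straight(p-[0,0,.003],vel=.03,contact_N=4)
s=robot.sense(); print(hit,s['t'],s['tcp_pos']-p,s['wrist_force'],s['torque'])
g=robot.grab_frame('scene'); cv2.imwrite('pics/s7.png',cv2.resize(g['image'][150:240,270:400,::-1],None,fx=5,fy=5))
```

```text
True 31.7 [1.10240695e-04 2.48420145e-05 4.06139030e-04] [-0.92545296 -0.09643771  4.11377102] [-0.0672239   0.15201318  0.04048462]
```

View pics/s7.png

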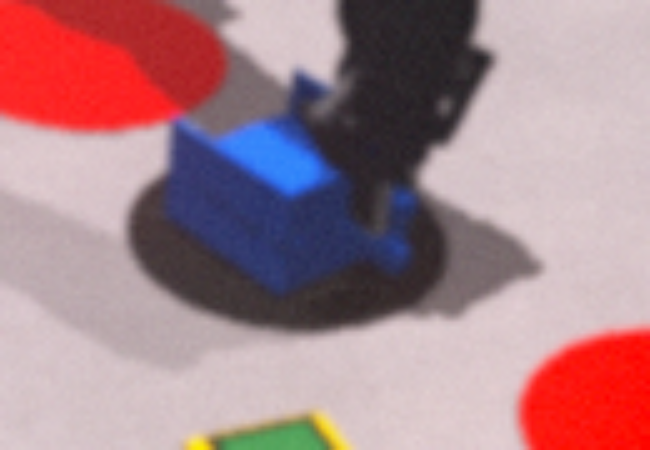

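Contact came at the nested height (+0.4 mm), the walls are flush and one handle is above the other at (400,200)/(395,250). I'll release and verify from above.

Run:
```python
from h import *
robot.grip(0.7); robot.sleep(.2)
s=robot.sense(); robot.move_straight(s['tcp_pos']+[0,0,.15],vel=.15)
p,o=tcp([.4887,-.001,.22],np.radians(-11.6),0,True); robot.goto(p,o)
robot.sleep(.3); f=robot.grab_frame('top'); print(robot.sense()['t'])
print(fit(f,.077,(.509,.285),np.radians(29)))
C=cloud(f); m=(mask(f,(100,120,60),(125,255,255))>0)&(C[...,1]>.2)&(C[...,1]<.37)&(C[...,0]>.4)
z=C[m][:,2]; print('floor z',np.median(z[(z>.03)&(z<.06)]),'rim z',np.median(z[(z>.065)&(z<.09)]))
fl=C[m][(z>.035)&(z<.057)]; A=np.c_[fl[:,:2],np.ones(len(fl))]; print('floor tilt',np.linalg.lstsq(A,fl[:,2],rcond=None)[0][:2])
```

```text
35.25
(array([0.50911438, 0.28425883]), np.float64(28.826591470018165), {'left': np.float64(47.58161326466848), 'right': np.float64(-47.57207739718822), 'hy': np.float64(-0.6874232486311794), 'hx': array([56.56469926, 91.41001185]), 'back': np.float64(47.535530191830695), 'n': [np.int64(51), np.int64(51), np.int64(52), np.int64(34)], 'sl': [np.float64(-0.01309161123697639), np.float64(0.01505649330103403), np.float64(-0.004614975349640806)]})
floor z 0.046085602678930665 rim z 0.07599949695155708
floor tilt [0.00010095 0.00373607]
```

The emptied tray's centre is within 0.1 mm of the lower tray's by measurement. It is level, with its floor at the expected 47 mm height, so I'm handing in.

```bash
python3 -c "
from plant import robot
print(robot.close_job())"
```

```text
the job is handed in; nothing more can be done
None
```

The job is handed in: the three heat sinks are in the bin, and the emptied tray is nested level on the tray on the mat, handle above handle; the system gave no verdict.

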